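# Clamp a controller in the ratchet bench clamp

## Task

Clamp the white controller in the ratchet clamp by pressing and pushing only, without lifting anything. Press the steel release lever on the sliding jaw down and, keeping it pressed, push the jaw all the way back to its stop; then slide the controller along the bench in between the jaws until its far side rests against the bar, and finally push the sliding jaw up against it so that it is held between both jaws. Leave the loose parts and tools round about where they are.

Things in the scene. Friction and masses are not known exactly. Their poses are not given: they have to be found in the camera images.
- clamp: Ratchet bench clamp, screwed down. Origin on the bench under the bar; x, y level, z up. The toothed steel bar, 12 mm thick (x -6 to 6), runs along y from -105 to 119 mm, z 30 to 52 mm. Both jaws reach from it towards -x (robot's side) to x = -92 mm, z 5 to 50 mm. Grey fixed jaw at the -y end; grey end block (y 99 to 119, top z 58) stops the sliding jaw. Between the jaws is bare bench.
- fixed_face (a point): Centre of the fixed jaw's rubber face (looks to clamp +y): clamp x -57, y -75, z 27.5 mm. Axes parallel to the clamp's.
- jaw (a joint): Black sliding jaw: value = opening between the two rubber faces, m (its face is at clamp y = value - 0.075). 0.130 = back at its stop; starts at 0.045 to 0.080. It can be pushed shut (-y) over the clicking ratchet with 4 to 10 N, but is locked against opening (+y) unless the release lever is held down, then about 4 N. It stays where it is left.
- jaw_face (a point): Centre of the sliding jaw's rubber face (looks to clamp -y), z 27.5 mm. From this face the carriage round the bar (36 mm wide in x, top z 79 mm) reaches 44 mm towards +y and the arm (clamp x -92 to -16, z 5 to 50 mm) reaches 20 mm. Axes parallel to the clamp's.
- jaw_back (a point): On the rear (+y) face of the sliding jaw's arm, z 36 mm, clamp x -70, 22 mm from the arm's free end: a good place to push to close it. That face spans clamp x -92 to -18, z 5 to 50 mm, with free bench behind it. Axes parallel to the clamp's.
- lever (a joint): Release lever, a spring rocker on the sliding jaw: 0 = up, 0.26 rad = pressed to its stop. Above about 0.13 rad the pawl is clear of the teeth. Unpressed it may read up to 0.12, while the pawl sits on a tooth.
- thumb_plate (a point): On top of the lever's steel thumb plate, over the bar, mid-width, 15 mm from the carriage's upright front wall. The plate is 24 mm wide and sticks out 28 mm from that wall to clamp -y, rising 0.26 rad outwards (level when fully down). Pressed 3.5 mm here it releases (4.5 N); stop at 6.5 mm (6.5 N). Keep it down and push the wall (top z 79 mm, 10 to 17 mm above the plate) to +y. z turns with the lever, x is the clamp's.
- controller_mid (a point): Centre of the loose white controller, 0.2 to 0.4 kg: 72 mm (its x) by 90 mm (its y) by 42 mm high, the middle 46 mm of its length raised to 55 mm; this point is 27.5 mm above the bench. It starts in front of the jaws on the robot's side, its axes within 0.12 rad of the clamp's, and goes in along clamp +x. The jaws hold its 90 mm length. Against the bar this point is at clamp x = -42 mm.
- screwdriver: Loose screwdriver with a green handle, 190 mm long, lying behind the clamp's bar; origin under its middle. To be left alone.
- heatsink: Loose finned aluminium heat sink 50 x 45 x 28 mm, standing to the left of the clamp; origin under its middle. To be left alone.
- capacitor: Loose black can capacitor, 25 mm across and 40 mm high, upright to the right of the controller; origin under its middle. To be left alone.
- relay: Loose plug-in relay, clear cap on a black foot, 28 x 36 x 54 mm, upright to the left of the controller; origin under its middle. To be left alone.
- tape: Loose roll of black tape, 76 mm across and 19 mm high, lying flat to the right of the clamp; origin under its middle. To be left alone.
- board: Loose green circuit board 85 x 110 mm, up to 26 mm high, lying at the left; origin under its middle. To be left alone.
- cutters: Loose side cutters with red grips, 140 mm long, lying at the right; origin under its middle. To be left alone.
Things that resemble listed ones, but are neither listed nor needed, are in the scene too. Leave any pink or red look-alike of the part that bears controller_mid alone.

How it is judged:
By the outcome, as a careful person would: the job done as asked, in the order asked, and still so for the second after the job is handed in, with the robot touching nothing.
It also fails if it takes over 48 s, if anything falls off the work surface, if the arm or the gripper's body presses on something with over 40 N, if the wrist force passes 120 N, or if a joint passes its speed limit or range.

## Robot

A 6-joint arm with a two-finger parallel gripper is mounted at the origin on the work surface. World frame = base frame: x ahead of the robot, y to its left, z up, the work surface at z = 0. Lengths are in m, angles in rad, forces in N, time in s.
With the tool pointing down it reaches from about 0.275 to 1 m from the base axis. Payload 8.4 kg.
Tool frame: the origin (TCP) lies between the finger pads; the fingertips stand 8 mm ahead of it and the grasp point (between the pads) lies 11 mm behind it; z points along the fingers, y is the line along which they close (so a half turn about z gives the same grasp; the last joint's range is limited). The gripper opens to 85 mm and grips with 20 to 120 N. Pads are 22 mm wide; open, the fingers measure 114 mm over their backs; the gripper's body (76 mm by 85 mm) begins 54 mm behind the grasp point. The pads swing forward as they close: fully open they stand 13 mm farther back than shut.
Start: joints at [-1.174, 0.353, 1.633, -0, 1.155, -0.002], TCP at [0.243, -0.576, 0.239] pointing down, gripper open.
Joint ranges: [-2.63, 2.63], [-0.92, 2.1], [0.06, 2.66], [-1.3, 4.44], [0, 2.69], [-3.02, 3.02]. Speed limits (rad/s): [2.22, 2.22, 2.79, 3.14, 3.14, 3.14].

## Interface

Orientations are given as a unit quaternion [x, y, z, w].
In Python, from plant import readout, viewer, order, spotter gives the robot as it stands. The module is installed in compiled form; this text tells all that it offers.
- The arm moves only by the tool servo_tool, never from a script. Its argument "deltas" is a list of rows, each a list of 4 numbers: the shift along the tool's x, y, z normalised to -1 to 1, where 1 is 15 cm, then the turn about the tool's z normalised to -1 to 1, where 1 is 90 degrees. In form: [[tx, ty, tz, turn], ...]. A call has 1 to 5 rows; each row is the pose to reach, as a shift and turn from the pose commanded when the call began, along the tool's axes at that moment; what a row does not reach only later rows make up. A row lasts 1/12 s, in which the tool goes at most 41.7 mm and 7.16 degrees, less where a joint would pass 70% of its speed; a pose out of reach is approached as far as the arm can. A call with a number of a shift or a turn outside -1 to 1 is refused whole. A call with a gripper value outside its range is refused whole. "fingers" is the gripper command: -1 is shut, 1 is fully open, values between are in proportion, set as the call begins (left out, the last holds). The fingers move at their own pace and stop on an object; "squeeze" is the grip in N (left out, the last holds). Time passes only in rows, so rows that repeat a pose let the fingers close. It gives the time, the measured TCP pose, the force, the opening and the grip force at its end, in the units of the state.
- readout.state(): the state, without advancing time (a new reading comes with each control period).
- viewer.capture(name): name is "scene" or "top"; returns a dict with "color" (400x640x3 uint8, blue, green, red), "fx", "fy", "cx", "cy" (pixels), "k1" (the pictures are not rectified: a ray, as slopes to the right and down, at radius r is drawn at 1 + k1 r^2 times it, then the intrinsics apply), "R" (3x3) and "t" (3): a world point X has camera coordinates R X + t. Camera axes: x right, y down, z forward; pixel columns grow to the right and rows downward; lengths in m; the calibration is good to about 2 mm. A picture is of the moment at which its call begins. There is no depth.
- order.sign_off(): hands the job in; it is judged then, once.
Trained networks look in the newest picture that a camera, given by its name, has taken for a name from the list of things; names that differ only in an ending like _2 or _b are one class to them, and where a whole thing is asked for, a point or a joint stands for the part that bears it (a point fixed in the world has none). Each returns a list of dicts, best first, with "score" (0 to 1); they miss things now and then, are a little off and sometimes report something else, mostly with a low value. They report only what shows in the picture. A call takes as long as a camera call. They do not tell look-alikes from the thing itself.
- spotter.look_for(name, camera): "position" ([column, row] in pixels, amid what is visible of it).
The state is a dict: "clock": time; "joint_positions": joint angles; "qvel": joint speeds; "effort": joint torques, N m; "position": TCP position; "orientation": TCP orientation; "ft_force": force on the tool from outside, world axes, zero at the start; "wrist_torque": the same for the moment, N m; "finger_gap": opening from 0.0 (shut) to 1.0 (fully open); "grasp_force": force on a finger pad.
Only numpy, scipy, OpenCV 4.12 (cv2) and the standard library are available. Lean on these libraries where they do the work, as an engineer would, in place of code of your own. Each camera call takes 0.05 s, during which the arm holds its last target. There are 200 camera calls.

## Working session

There is one attempt and no reset: what is moved stays moved. The work goes in short steps, Python scripts to look and compute and a tool call to move; the robot and the scene stay as the last step left them, time stands still between calls to the robot, and variables do not carry over. Pictures are saved under pics/ and viewed, at most 10 in all, crops included, and the job is handed in when it is done.

Besides the shell and the picture viewer there is one more tool, called after "Call:" as name(argument=value, ...) on one line, values as JSON. servo_tool: Moves the arm, as the interface text tells. Its arguments: {"type":"object","properties":{"deltas":{"type":"array"},"fingers":{"type":"number"},"squeeze":{"type":"number"}},"required":["deltas"]}

```bash
mkdir -p pics; cat > h.py <<'E'
import numpy as np, cv2
from plant import readout, viewer, order, spotter
def cam(n):
    return viewer.capture(n)
def ray(c,p):
    d=np.array([(p[0]-c["cx"])/c["fx"],(p[1]-c["cy"])/c["fy"]]); u=d.copy()
    for _ in range(20): u=d/(1+c["k1"]*(u@u))
    R=np.array(c["R"]);t=np.array(c["t"])
    return -R.T@t, R.T@np.array([u[0],u[1],1])
def atz(c,p,z):
    o,v=ray(c,p); return o+v*(z-o[2])/v[2]
def proj(c,X):
    x=np.array(c["R"])@np.array(X)+np.array(c["t"]); u=x[:2]/x[2]; u=u*(1+c["k1"]*(u@u))
    return np.array([u[0]*c["fx"]+c["cx"],u[1]*c["fy"]+c["cy"]])
E
python3 - <<'E'
from h import *
np.set_printoptions(precision=3,suppress=True)
Z=dict(clamp=.05,fixed_face=.0275,jaw_face=.0275,jaw_back=.036,thumb_plate=.068,controller_mid=.0275,capacitor=.02,relay=.027,tape=.01,heatsink=.014,screwdriver=.01)
for n in("scene","top"):
    c=cam(n); cv2.imwrite(f"pics/{n}0.png",c["color"]); o,v=ray(c,(320,200)); print(n,o,v,c["fx"])
    for k,z in Z.items():
        for r in spotter.look_for(k,n)[:2]: print(k,np.round(r["position"]),round(r["score"],2),atz(c,r["position"],z))
s=readout.state();print(s["position"],s["orientation"],s["ft_force"],s["clock"])
E
```

```text
scene [ 1.277 -0.525  0.775] [-0.606  0.525 -0.598] 486.9399004284171
clamp [328. 260.] 0.63 [ 0.713 -0.017  0.05 ]
clamp [328. 242.] 0.58 [0.671 0.02  0.05 ]
fixed_face [326. 260.] 0.64 [ 0.691 -0.006  0.027]
fixed_face [317. 201.] 0.53 [0.518 0.122 0.027]
jaw_face [332. 240.] 0.57 [0.653 0.048 0.027]
jaw_back [333. 235.] 0.92 [0.649 0.056 0.036]
thumb_plate [331. 246.] 0.57 [0.701 0.002 0.068]
controller_mid [199. 243.] 0.91 [ 0.449 -0.183  0.027]
controller_mid [255. 194.] 0.88 [0.383 0.025 0.027]
capacitor [317. 201.] 0.72 [0.51  0.129 0.02 ]
capacitor [251. 256.] 0.55 [ 0.561 -0.115  0.02 ]
relay [317. 202.] 0.88 [0.521 0.12  0.027]
tape [284. 314.] 0.96 [ 0.736 -0.159  0.01 ]
heatsink [373. 214.] 0.76 [0.638 0.202 0.014]
screwdriver [356. 295.] 0.95 [ 0.798 -0.019  0.01 ]
top [0.386 0.087 1.12 ] [ 0.168 -0.003 -0.986] 444.12632543308627
clamp [343. 150.] 0.98 [0.693 0.024 0.05 ]
fixed_face [340. 156.] 0.56 [0.683 0.029 0.027]
fixed_face [268. 179.] 0.24 [0.63  0.213 0.028]
jaw_face [342. 155.] 0.63 [0.687 0.024 0.028]
jaw_back [340. 155.] 0.56 [0.684 0.029 0.036]
controller_mid [345. 279.] 0.74 [0.376 0.027 0.028]
controller_mid [430. 250.] 0.66 [ 0.441 -0.183  0.028]
capacitor [350. 150.] 0.69 [0.702 0.003 0.02 ]
relay [303. 225.] 0.6 [0.51  0.126 0.027]
tape [414. 138.] 0.6 [ 0.732 -0.166  0.01 ]
tape [348. 153.] 0.33 [0.696 0.009 0.01 ]
heatsink [268. 183.] 0.6 [0.623 0.215 0.014]
screwdriver [347. 113.] 0.8 [0.806 0.006 0.01 ]
screwdriver [406. 150.] 0.62 [ 0.7   -0.141  0.01 ]
[ 0.243 -0.576  0.239] [0.98  0.198 0.    0.   ] [-0.43   0.036  0.586] 1.2
```

View pics/scene0.png

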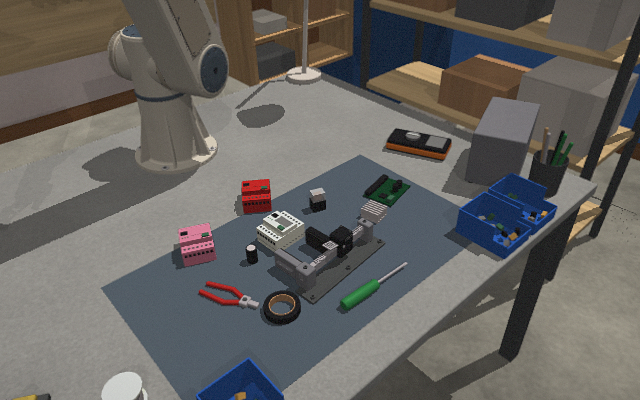

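View pics/top0.png

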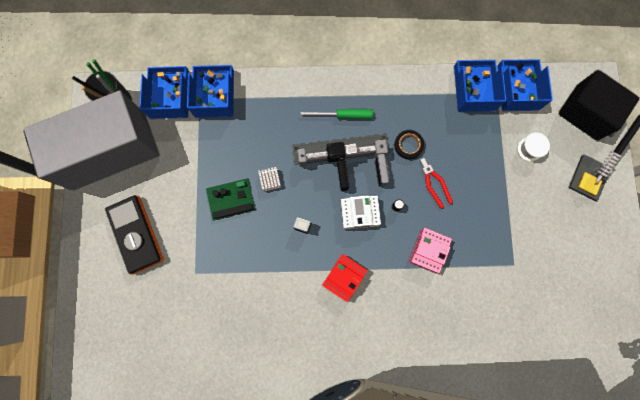

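The scene shows the white controller at (280,229) in front of the clamp, with the bar running from (290,275) to (375,225). In the top view the controller is at (361,213), the sliding arm (black) at (342,165), the fixed jaw at (383,165) and the end block at (300,153). The pink and red look-alikes are at (432,250) and (346,278). I'll enlarge the clamp area.

```bash
python3 - <<'E'
from h import *
a=cv2.imread("pics/top0.png")[110:250,270:430]; cv2.imwrite("pics/c1.png",cv2.resize(a,None,fx=4.2857*1.1666,fy=4.2857,interpolation=cv2.INTER_CUBIC) if 0 else cv2.resize(a,(640,560),interpolation=cv2.INTER_CUBIC))
a=cv2.imread("pics/scene0.png")[180:310,240:400]; cv2.imwrite("pics/c2.png",cv2.resize(a,(640,520),interpolation=cv2.INTER_CUBIC))
E
```

```text
(no output)
```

View pics/c1.png

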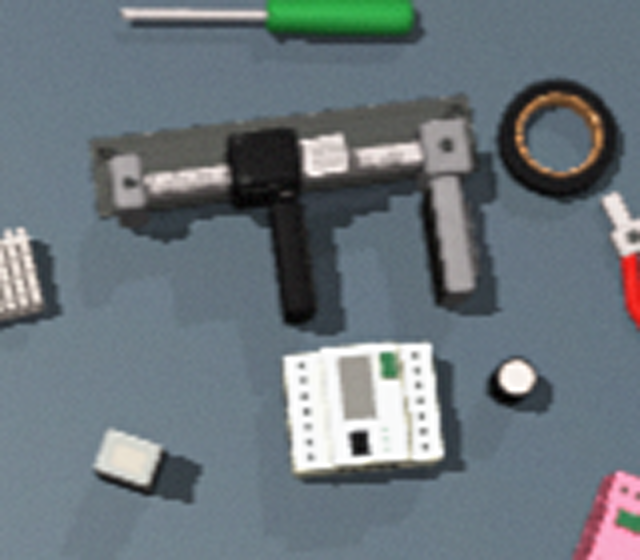

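View pics/c2.png

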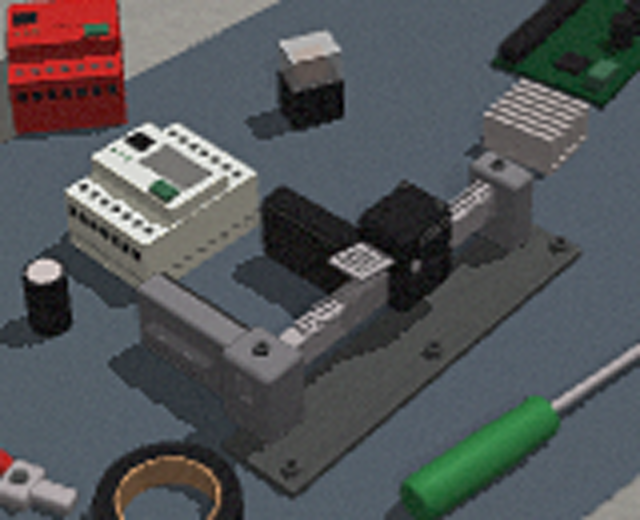

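```bash
cat > fit.py <<'E'
from h import *
from scipy.optimize import least_squares
np.set_printoptions(precision=4,suppress=True)
import pickle
ct=cam("top"); cs=cam("scene")
T=lambda x,y:(270+x/4,110+y/4)
def W(p,X): 
    c,s=np.cos(p[2]),np.sin(p[2]); return [p[0]+c*X[0]-s*X[1],p[1]+s*X[0]+c*X[1],X[2]]
def f(p):
    j=p[3]-.075; r=[]
    for X,q in [((0,.109,.058),(127,181)),((-.092,-.075,.05),(443,292)),((-.092,j,.05),(315,318)),((-.092,j+.02,.05),(285,321)),((0,.089,.052),(170,181)),((0,-.055,.052),(405,154))]:
        r+=list(proj(ct,W(p,X))-T(*q))
    return r
p=least_squares(f,[.7,.02,.05,.06]).x; print("clamp",p,np.round(f(p),1))
for q,n in zip([(283,357),(432,344),(443,460),(293,474)],"abcd"): print(n,atz(ct,T(*q),.042),atz(ct,T(*q),.0))
for q in [(315,317),(285,320),(305,138),(347,175),(232,137),(297,190)]: print(q,atz(ct,T(*q),.05),atz(ct,T(*q),.065),atz(ct,T(*q),.079))
pickle.dump(p,open("clamp.pkl","wb"))
E
cat > ov.py <<'E'
from h import *
def W(p,X): 
    c,s=np.cos(p[2]),np.sin(p[2]); return [p[0]+c*X[0]-s*X[1],p[1]+s*X[0]+c*X[1],X[2]]
def box(im,c,p,b,col,off,k):
    x0,x1,y0,y1,z0,z1=[v/1000 for v in b]
    P={(i,j,l):(proj(c,W(p,(x,y,z)))-off)*k for i,x in enumerate((x0,x1)) for j,y in enumerate((y0,y1)) for l,z in enumerate((z0,z1))}
    for a in P:
        for b in P:
            if sum(u!=v for u,v in zip(a,b))==1 and a<b: cv2.line(im,tuple(int(v) for v in P[a]),tuple(int(v) for v in P[b]),col,1)
def overlay(p,q,out):
    """p clamp x,y,yaw,opening; q controller x,y,yaw"""
    ims=[]
    for n,off,(w,h) in(("top",(270,110),(160,130)),("scene",(240,180),(160,130))):
        c=cam(n); im=cv2.resize(c["color"][off[1]:off[1]+h,off[0]:off[0]+w],None,fx=3.7,fy=3.7,interpolation=cv2.INTER_CUBIC) if 0 else cv2.resize(c["color"][off[1]:off[1]+h,off[0]:off[0]+w],(w*4,h*4),interpolation=cv2.INTER_CUBIC)
        j=p[3]*1000-75
        for b,col in(((-6,6,-105,119,30,52),(0,255,255)),((-92,-16,-95,-75,5,50),(0,255,0)),((-92,-16,j,j+20,5,50),(255,128,0)),((-18,18,j,j+44,5,79),(255,0,255))): box(im,c,p,b,col,np.array(off),4)
        box(im,c,q,(-36,36,-45,45,0,42),(0,0,255),np.array(off),4)
        ims.append(im)
    cv2.imwrite(out,cv2.resize(np.vstack(ims),(369,600),interpolation=cv2.INTER_AREA) if 0 else cv2.resize(np.hstack(ims),(800,325),interpolation=cv2.INTER_AREA))
E
python3 fit.py
```

```text
clamp [0.6886 0.0128 0.0878 0.0823] [ 1.9  0.4  1.3  1.4  0.1 -1.4 -0.4 -1.3 -0.8  0.2 -2.1  0.7]
a [0.5704 0.0325 0.042 ] [0.5775 0.0304 0.    ]
b [ 0.5762 -0.0597  0.042 ] [ 0.5836 -0.0654  0.    ]
c [ 0.5042 -0.063   0.042 ] [ 0.5088 -0.0689  0.    ]
d [0.498  0.0288 0.042 ] [0.5023 0.0265 0.    ]
(315, 317) [0.5934 0.0125 0.05  ] [0.5905 0.0135 0.065 ] [0.5878 0.0145 0.079 ]
(285, 320) [0.592  0.0309 0.05  ] [0.5891 0.0317 0.065 ] [0.5864 0.0325 0.079 ]
(305, 138) [0.7076 0.0146 0.05  ] [0.7031 0.0156 0.065 ] [0.6989 0.0165 0.079 ]
(347, 175) [ 0.683  -0.0108  0.05  ] [ 0.6788 -0.0094  0.065 ] [ 0.675  -0.0081  0.079 ]
(232, 137) [0.7093 0.0602 0.05  ] [0.7048 0.0606 0.065 ] [0.7006 0.0609 0.079 ]
(297, 190) [0.6741 0.0207 0.05  ] [0.6701 0.0217 0.065 ] [0.6663 0.0225 0.079 ]
```

```bash
sed -i 's/^    for X,q in.*/    for X,q in [((0,.109,.058),(127,181)),((-.092,-.075,.05),(443,292)),((-.092,j,.005),(315,319)),((-.092,j+.02,.005),(285,322)),((0,.089,.052),(None,181)),((0,-.055,.052),(None,154)),((-.03,j,.05),(303,None)),((-.03,j+.02,.05),(272,None)),((-.085,j,.05),(314,None)),((-.03,-.075,.05),(432,None))]:/; s/^        r+=.*/        e=proj(ct,W(p,X))-T(*[v or 0 for v in q]); r+=[a for a,v in zip(e,q) if v]/' fit.py
cat >> fit.py <<'E'
from ov import overlay
overlay(p,(.5372,-.0154,.055),"pics/ov1.png")
E
python3 fit.py|head -3
```

```text
clamp [0.6914 0.0165 0.1014 0.0782] [ 0.4 -0.   0.2 -0.1 -0.4  0.5 -0.6  0.7 -0.4 -0.6  0.3  0.1  0.6 -0.8]
a [0.5704 0.0325 0.042 ] [0.5775 0.0304 0.    ]
b [ 0.5762 -0.0597  0.042 ] [ 0.5836 -0.0654  0.    ]
```

View pics/ov1.png

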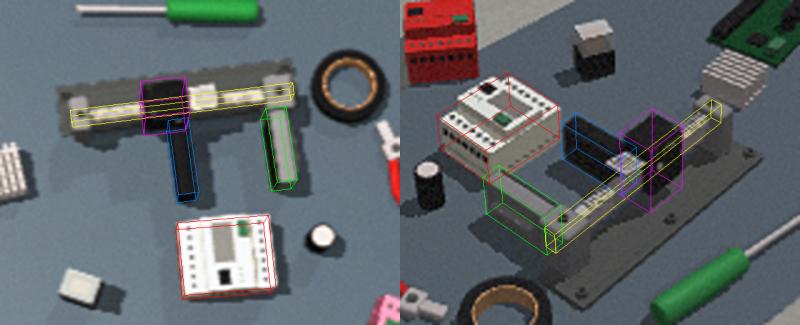

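The overlay matches both views within about 2 px: the clamp is at (0.691, 0.017) with yaw 0.10 and an opening of about 78 mm, and the controller is at (0.537, -0.015) with yaw 0.055. Next I'll set up a move calculator and go above the lever.

```bash
cat > mv.py <<'E'
import sys
from h import *
from scipy.spatial.transform import Rotation as Ro
def show(cl,z,yaw=None):
    "clamp x,y (m) -> deltas"
    P=np.array([.6914,.0165,.1014]); c,s=np.cos(P[2]),np.sin(P[2])
    t=np.array([P[0]+c*cl[0]-s*cl[1],P[1]+s*cl[0]+c*cl[1],z])
    st=readout.state(); R=Ro.from_quat(st["orientation"]).as_matrix(); p=np.array(st["position"])
    y0=np.arctan2(R[1,0],R[0,0]); d=p[:2]-P[:2]
    print("now clamp",np.round([c*d[0]+s*d[1],-s*d[0]+c*d[1],p[2]],4),"tool yaw-clamp",round(y0-P[2],3),"F",np.round(st["ft_force"],1),"t",st["clock"])
    print("to",t,"delta",np.round(R.T@(t-p)/.15,3), "turn",None if yaw is None else round(-(yaw+P[2]-y0)/(np.pi/2),3))
if __name__=="__main__":
    a=[float(v) for v in sys.argv[1:]]; show(a[:2],a[2],a[3] if len(a)>3 else None)
E
python3 mv.py 0 -.012 .15 1.5708
```

```text
now clamp [-0.5064 -0.544   0.2393] tool yaw-clamp 0.297 F [ 0.4 -0.  -0.3] t 1.5
to [0.69261472 0.00456164 0.15      ] delta [ 4.267 -2.402  0.595] turn -0.811
```

Call:
servo_tool(deltas=[[0.27, -0.15, 0, 0], [0.55, -0.3, 0, 0], [0.8, -0.45, 0, 0], [1, -0.56, 0, 0], [1, -0.56, 0, 0]], fingers=-1)

```text
clock: 1.92
position: [0.3511, -0.4358, 0.2393]
orientation: [0.98, 0.199, 0.001, -0.001]
ft_force: [-0.8, -0.8, 0.3]
finger_gap: 0.301
grasp_force: 0.0
```

Call:
servo_tool(deltas=[[0.27, -0.15, 0, 0], [0.55, -0.3, 0, 0], [0.8, -0.45, 0, 0], [1, -0.56, 0, 0], [1, -0.56, 0, 0]])

```text
clock: 2.33
position: [0.457, -0.3004, 0.2395]
orientation: [0.98, 0.2, 0.001, -0.001]
ft_force: [0.0, -0.2, -0.5]
finger_gap: 0.002
grasp_force: 0.0
```

Call:
servo_tool(deltas=[[0.27, -0.15, 0, 0], [0.55, -0.3, 0, 0], [0.8, -0.45, 0, 0], [1, -0.56, 0, 0], [1, -0.56, 0, 0]])

```text
clock: 2.75
position: [0.563, -0.1647, 0.2395]
orientation: [0.98, 0.2, 0.001, -0.0]
ft_force: [-0.4, -0.2, 0.1]
finger_gap: 0.002
grasp_force: 0.0
```

Call:
servo_tool(deltas=[[0.27, -0.15, 0, -0.08], [0.55, -0.3, 0, -0.16], [0.8, -0.45, 0, -0.24], [1, -0.56, 0, -0.32], [1, -0.56, 0, -0.4]])

```text
clock: 3.17
position: [0.6686, -0.0287, 0.2392]
orientation: [0.87, 0.494, 0.001, -0.0]
ft_force: [-0.7, -0.9, 0.1]
finger_gap: 0.001
grasp_force: 0.0
```

```bash
python3 mv.py 0 -.012 .13 1.5708
```

```text
now clamp [-0.0273 -0.0427  0.2392] tool yaw-clamp 0.931 F [-0.7 -0.9  0.1] t 3.1667
to [0.69261472 0.00456164 0.13      ] delta [0.271 0.023 0.729] turn -0.407
```

Call:
servo_tool(deltas=[[0.1, 0.01, 0.15, -0.08], [0.2, 0.02, 0.3, -0.16], [0.27, 0.02, 0.5, -0.24], [0.27, 0.02, 0.73, -0.32], [0.27, 0.02, 0.73, -0.407]])

```text
clock: 3.58
position: [0.685, -0.0002, 0.1226]
orientation: [0.676, 0.737, -0.003, -0.003]
ft_force: [-1.6, -0.3, -1.5]
finger_gap: -0.001
grasp_force: 0.0
```

```bash
python3 mv.py 0 -.012 .085 1.5708; python3 - <<'E'
from h import *
ims=[]
for n,off,w,h in(("top",(300,110),120,90),("scene",(280,200),120,90)):
    c=cam(n); ims.append(cv2.resize(c["color"][off[1]:off[1]+h,off[0]:off[0]+w],(400,300),interpolation=cv2.INTER_CUBIC))
cv2.imwrite("pics/h1.png",np.hstack(ims))
E
```

```text
now clamp [-0.0081 -0.016   0.1226] tool yaw-clamp 1.554 F [-1.6 -0.3 -1.5] t 3.5833
to [0.69261472 0.00456164 0.085     ] delta [0.027 0.056 0.25 ] turn -0.01
```

View pics/h1.png

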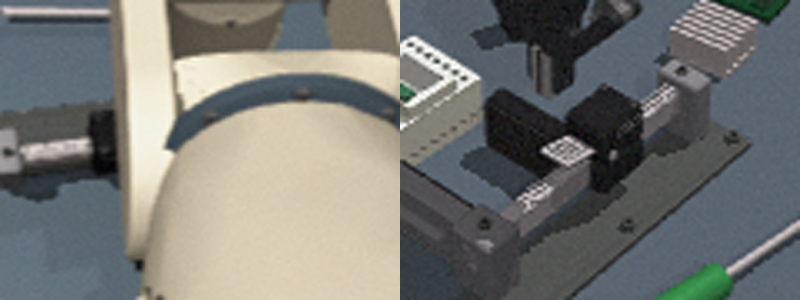

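The top view is blocked by the arm. In the scene view the shut fingertips are at (324,228), above and behind the thumb plate at (330,245). I'll use this to check the relative calibration.

```bash
python3 - <<'E'
from h import *
from ov import W
np.set_printoptions(precision=4,suppress=True)
c=cam("scene"); s=readout.state(); p=np.array(s["position"]); print(p,s["clock"])
print("tip centre proj",proj(c,p-[0,0,.008]), "corners",[proj(c,p+[a,b,-.008]) for a in(-.0145,.0145) for b in(-.011,.011)])
P=(.6914,.0165,.1014,.0782)
j=.0032
print("plate corners model",[np.round((proj(c,W(P,(x,y,z)))-[280,200])/.3+[400,0]) for x,y,z in((-.012,j,.0648),(.012,j,.0648),(-.012,j-.028,.072),(.012,j-.028,.072))])
E
```

```text
[ 0.6888 -0.0008  0.1294] 3.7333
tip centre proj [326.1607 225.3023] corners [array([317.657 , 224.3837]), array([325.3837, 219.8625]), array([326.9603, 230.9004]), array([334.7169, 226.2273])]
plate corners model [array([567., 131.]), array([594., 147.]), array([538., 144.]), array([566., 161.])]
```

```bash
python3 mv.py 0 -.012 .085 1.5708
```

```text
now clamp [-0.0043 -0.0169  0.1294] tool yaw-clamp 1.544 F [ 0.4 -0.4  0.1] t 3.7333
to [0.69261472 0.00456164 0.085     ] delta [0.034 0.028 0.296] turn -0.017
```

Call:
servo_tool(deltas=[[0.015, 0.015, 0.1, -0.017], [0.03, 0.03, 0.2, -0.017], [0.033, 0.028, 0.29, -0.017], [0.033, 0.028, 0.29, -0.017], [0.033, 0.028, 0.29, -0.017]])

```text
clock: 4.15
position: [0.6916, 0.0049, 0.0849]
orientation: [0.67, 0.743, -0.001, -0.001]
ft_force: [-0.1, 1.3, 0.2]
finger_gap: 0.001
grasp_force: 0.0
```

Call:
servo_tool(deltas=[[0, 0, 0.015, 0], [0, 0, 0.03, 0], [0, 0, 0.045, 0], [0, 0, 0.055, 0], [0, 0, 0.055, 0]])

```text
clock: 4.57
position: [0.6924, 0.0049, 0.0779]
orientation: [0.669, 0.743, -0.0, -0.0]
ft_force: [-0.9, -0.3, 0.2]
finger_gap: -0.001
grasp_force: 0.0
```

```bash
python3 mv.py 0 -.012 .07 1.5708
```

```text
now clamp [-0.0001 -0.0116  0.0779] tool yaw-clamp 1.574 F [-0.9 -0.3  0.2] t 4.5667
to [0.69261472 0.00456164 0.07      ] delta [-0.003  0.001  0.053] turn 0.002
```

Call:
servo_tool(deltas=[[0, 0, 0.01, 0], [0, 0, 0.02, 0], [0, 0, 0.03, 0], [0, 0, 0.03, 0]])

```text
clock: 4.9
position: [0.693, 0.0046, 0.0738]
orientation: [0.669, 0.743, 0.0, 0.0]
ft_force: [-0.0, -2.5, 4.3]
finger_gap: 0.004
grasp_force: 2.0
```

Call:
servo_tool(deltas=[[0, 0, 0.01, 0], [0, 0, 0.02, 0], [0, 0, 0.03, 0], [0, 0, 0.03, 0]])

```text
clock: 5.23
position: [0.6931, 0.0047, 0.0702]
orientation: [0.669, 0.743, 0.0, 0.0]
ft_force: [-2.0, -3.7, 11.8]
finger_gap: -0.003
grasp_force: 5.3
```

Call:
servo_tool(deltas=[[0.015, 0, 0, 0], [0.03, 0, 0, 0], [0.045, 0, 0, 0], [0.06, 0, 0, 0], [0.075, 0, 0, 0]])

```text
clock: 5.65
position: [0.692, 0.0159, 0.0701]
orientation: [0.669, 0.743, 0.0, 0.001]
ft_force: [-1.7, -3.8, 11.6]
finger_gap: -0.001
grasp_force: 5.6
```

```bash
python3 mv.py 0 .045 .07 1.5708
```

```text
now clamp [ 0.0005 -0.0006  0.0701] tool yaw-clamp 1.574 F [-1.7 -3.8 11.6] t 5.65
to [0.68684482 0.06126885 0.07      ] delta [ 0.304 -0.002  0.001] turn 0.002
```

Call:
servo_tool(deltas=[[0.025, 0, 0, 0], [0.05, 0, 0, 0], [0.075, 0, 0, 0], [0.1, 0, 0, 0], [0.125, 0, 0, 0]])

```text
clock: 6.07
position: [0.69, 0.0346, 0.0701]
orientation: [0.669, 0.743, 0.0, 0.001]
ft_force: [-2.0, -3.4, 11.2]
finger_gap: -0.001
grasp_force: 5.6
```

Call:
servo_tool(deltas=[[0.025, 0, 0, 0], [0.05, 0, 0, 0], [0.075, 0, 0, 0], [0.1, 0, 0, 0], [0.125, 0, 0, 0]])

```text
clock: 6.48
position: [0.6881, 0.0534, 0.0701]
orientation: [0.669, 0.743, 0.0, 0.001]
ft_force: [-1.6, -3.1, 11.2]
finger_gap: -0.003
grasp_force: 5.5
```

Call:
servo_tool(deltas=[[0.01, 0, 0, 0], [0.02, 0, 0, 0], [0.03, 0, 0, 0], [0.03, 0, 0, 0]])

```text
clock: 6.82
position: [0.6879, 0.0574, 0.0702]
orientation: [0.669, 0.743, 0.0, 0.001]
ft_force: [-0.8, -5.5, 10.5]
finger_gap: -0.001
grasp_force: 5.3
```

```bash
python3 mv.py 0 .045 .07 1.5708
```

```text
now clamp [0.0006 0.041  0.0702] tool yaw-clamp 1.574 F [-0.8 -5.5 10.5] t 6.8167
to [0.68684482 0.06126885 0.07      ] delta [ 0.027 -0.004  0.001] turn 0.002
```

Call:
servo_tool(deltas=[[0.01, 0, 0, 0], [0.02, 0, 0, 0], [0.03, 0, 0, 0], [0.04, 0, 0, 0], [0.04, 0, 0, 0]])

```text
clock: 7.23
position: [0.6877, 0.0615, 0.0702]
orientation: [0.669, 0.743, -0.0, 0.002]
ft_force: [-0.0, -13.7, 10.5]
finger_gap: -0.002
grasp_force: 9.3
```

```bash
python3 mv.py 0 .045 .07 1.5708
```

```text
now clamp [0.0009 0.0452 0.0702] tool yaw-clamp 1.575 F [ -0.  -13.7  10.5] t 7.2333
to [0.68684482 0.06126885 0.07      ] delta [-0.001 -0.006  0.001] turn 0.003
```

Call:
servo_tool(deltas=[[0.01, 0, 0, 0], [0.02, 0, 0, 0], [0.03, 0, 0, 0], [0.03, 0, 0, 0]])

```text
clock: 7.57
position: [0.6877, 0.0618, 0.0703]
orientation: [0.669, 0.744, -0.002, 0.004]
ft_force: [3.5, -34.1, 10.4]
finger_gap: 0.0
grasp_force: 19.5
```

```bash
python3 mv.py 0 .045 .07 1.5708
```

```text
now clamp [0.0009 0.0455 0.0703] tool yaw-clamp 1.576 F [  3.5 -34.1  10.4] t 7.5667
to [0.68684482 0.06126885 0.07      ] delta [-0.003 -0.006  0.002] turn 0.003
```

Call:
servo_tool(deltas=[[-0.028, 0, 0, 0], [-0.03, 0, -0.1, 0], [-0.03, 0, -0.3, 0], [-0.03, 0, -0.5, 0], [-0.03, 0, -0.5, 0]], fingers=0)

```text
clock: 7.98
position: [0.6893, 0.0645, 0.1497]
orientation: [0.669, 0.743, 0.003, 0.002]
ft_force: [1.8, 0.2, 0.7]
finger_gap: 0.499
grasp_force: 0.0
```

```bash
python3 mv.py -.23 -.016 .145 0
```

```text
now clamp [0.0028 0.0479 0.1497] tool yaw-clamp 1.574 F [1.8 0.2 0.7] t 7.9833
to [ 0.46420103 -0.02269987  0.145     ] delta [-0.421 -1.553  0.019] turn 1.002
```

Call:
servo_tool(deltas=[[-0.08, -0.2, 0, 0.08], [-0.16, -0.4, 0, 0.16], [-0.25, -0.6, 0, 0.24], [-0.33, -0.8, 0, 0.32], [-0.42, -0.95, 0, 0.4]])

```text
clock: 8.4
position: [0.5483, -0.0137, 0.1434]
orientation: [0.867, 0.499, -0.001, -0.001]
ft_force: [0.9, 0.3, -0.9]
finger_gap: 0.502
grasp_force: 0.0
```

```bash
python3 mv.py -.23 -.016 .145 0; python3 - <<'E'
from ov import *
overlay((.6914,.0165,.1014,.13),(.5372,-.0154,.055),"pics/ov2.png")
E
```

```text
now clamp [-0.1454 -0.0155  0.1434] tool yaw-clamp 0.943 F [ 0.9  0.3 -0.9] t 8.4
to [ 0.46420103 -0.02269987  0.145     ] delta [-0.334 -0.455 -0.01 ] turn 0.6
```

View pics/ov2.png

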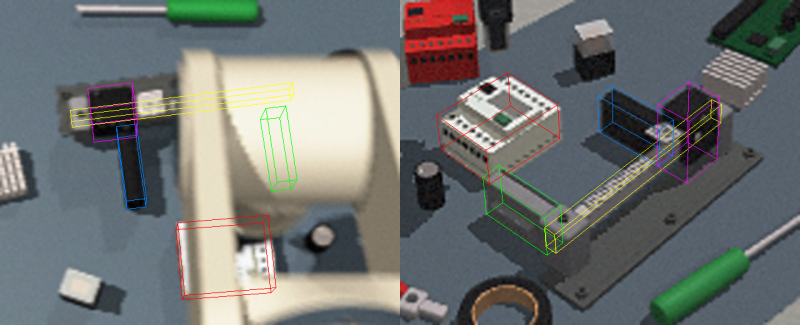

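The jaw now matches the model at an opening of 130 mm, with the carriage against the end block, and the controller hasn't moved. Next I'll go in front of the controller.

Call:
servo_tool(deltas=[[-0.11, -0.15, 0, 0.08], [-0.22, -0.3, 0, 0.16], [-0.33, -0.45, 0, 0.24], [-0.334, -0.455, 0, 0.32], [-0.334, -0.455, 0, 0.4]])

```text
clock: 8.92
position: [0.466, -0.0228, 0.1439]
orientation: [0.978, 0.209, -0.0, -0.0]
ft_force: [0.5, -0.1, 0.2]
finger_gap: 0.502
grasp_force: 0.0
```

```bash
python3 mv.py -.23 -.016 .023 0
```

```text
now clamp [-0.2283 -0.0163  0.1439] tool yaw-clamp 0.319 F [ 0.5 -0.1  0.2] t 8.9167
to [ 0.46420103 -0.02269987  0.023     ] delta [-0.01  -0.005  0.806] turn 0.203
```

Call:
servo_tool(deltas=[[0, 0, 0.15, 0.07], [-0.01, 0, 0.3, 0.14], [-0.01, 0, 0.5, 0.203], [-0.01, 0, 0.7, 0.203], [-0.01, 0, 0.8, 0.203]])

```text
clock: 9.33
position: [0.465, -0.0232, 0.0213]
orientation: [0.999, 0.054, -0.001, -0.0]
ft_force: [-0.7, 0.5, -0.5]
finger_gap: 0.502
grasp_force: 0.0
```

Call:
servo_tool(deltas=[[0.03, 0, 0, 0], [0.06, 0, 0, 0], [0.09, 0, 0, 0], [0.12, 0, 0, 0], [0.15, 0, 0, 0]])

```text
clock: 9.75
position: [0.4899, -0.0213, 0.0253]
orientation: [0.999, 0.053, 0.001, 0.0]
ft_force: [-0.1, -0.4, -0.3]
finger_gap: 0.501
grasp_force: 0.0
```

```bash
python3 mv.py -.089 -.016 .023 0
```

```text
now clamp [-0.2043 -0.0172  0.0253] tool yaw-clamp 0.006 F [-0.1 -0.4 -0.3] t 9.75
to [ 0.60447678 -0.00842696  0.023     ] delta [ 0.769 -0.004  0.017] turn 0.004
```

Call:
servo_tool(deltas=[[0.04, 0, 0, 0], [0.08, 0, 0, 0], [0.12, 0, 0, 0], [0.16, 0, 0, 0], [0.2, 0, 0, 0]])

```text
clock: 10.17
position: [0.5183, -0.0182, 0.0241]
orientation: [0.999, 0.053, -0.0, -0.0]
ft_force: [-3.2, -0.8, 1.8]
finger_gap: 0.502
grasp_force: 1.5
```

Call:
servo_tool(deltas=[[0.04, 0, 0, 0], [0.08, 0, 0, 0], [0.12, 0, 0, 0], [0.16, 0, 0, 0], [0.2, 0, 0, 0]])

```text
clock: 10.58
position: [0.5484, -0.015, 0.024]
orientation: [0.999, 0.053, -0.0, -0.0]
ft_force: [-1.6, -1.0, 1.5]
finger_gap: 0.5
grasp_force: 1.3
```

Call:
servo_tool(deltas=[[0.04, 0, 0, 0], [0.08, 0, 0, 0], [0.12, 0, 0, 0], [0.16, 0, 0, 0], [0.2, 0, 0, 0]])

```text
clock: 11.0
position: [0.5782, -0.0118, 0.024]
orientation: [0.999, 0.053, 0.0, -0.0]
ft_force: [-1.7, -0.7, 0.3]
finger_gap: 0.5
grasp_force: 1.1
```

```bash
python3 mv.py -.089 -.016 .023 0
```

```text
now clamp [-0.1154 -0.0167  0.024 ] tool yaw-clamp 0.005 F [-1.7 -0.7  0.3] t 11.0
to [ 0.60447678 -0.00842696  0.023     ] delta [ 0.176 -0.004  0.007] turn 0.003
```

Call:
servo_tool(deltas=[[0.035, 0, 0, 0], [0.07, 0, 0, 0], [0.1, 0, 0, 0], [0.125, 0, 0, 0], [0.14, 0, 0, 0]])

```text
clock: 11.42
position: [0.5991, -0.0096, 0.024]
orientation: [0.999, 0.053, 0.0, -0.0]
ft_force: [-3.4, -0.4, 1.5]
finger_gap: 0.503
grasp_force: 1.4
```

Call:
servo_tool(deltas=[[0.008, 0, 0, 0], [0.016, 0, 0, 0], [0.024, 0, 0, 0], [0.032, 0, 0, 0], [0.04, 0, 0, 0]])

```text
clock: 11.83
position: [0.6045, -0.009, 0.024]
orientation: [0.999, 0.053, 0.0, -0.0]
ft_force: [-1.7, -0.2, -0.0]
finger_gap: 0.501
grasp_force: 1.1
```

```bash
python3 mv.py -.089 -.016 .023 0
```

```text
now clamp [-0.089  -0.0165  0.024 ] tool yaw-clamp 0.005 F [-1.7 -0.2 -0. ] t 11.8333
to [ 0.60447678 -0.00842696  0.023     ] delta [ 0.    -0.004  0.007] turn 0.003
```

Call:
servo_tool(deltas=[[0.008, 0, 0, 0], [0.016, 0, 0, 0], [0.024, 0, 0, 0], [0.032, 0, 0, 0], [0.032, 0, 0, 0]])

```text
clock: 12.25
position: [0.6053, -0.0087, 0.0235]
orientation: [0.999, 0.053, -0.004, -0.0]
ft_force: [-15.5, -2.1, 10.8]
finger_gap: 0.504
grasp_force: 7.4
```

Call:
servo_tool(deltas=[[-0.03, 0, 0, 0], [-0.12, 0, -0.05, 0], [-0.2, 0, -0.3, 0], [-0.2, 0, -0.55, 0], [-0.2, 0, -0.8, 0]], fingers=-1)

```text
clock: 12.67
position: [0.5789, -0.0117, 0.1451]
orientation: [0.999, 0.053, -0.0, -0.0]
ft_force: [1.5, 1.0, -0.3]
finger_gap: -0.005
grasp_force: 0.0
```

```bash
python3 mv.py -.07 .108 .145 1.5708
```

```text
now clamp [-0.1148 -0.0166  0.1451] tool yaw-clamp 0.005 F [ 1.5  1.  -0.3] t 12.6667
to [0.61082712 0.11685941 0.145     ] delta [ 0.303 -0.829  0.001] turn -0.997
```

Call:
servo_tool(deltas=[[0.06, -0.16, 0, -0.08], [0.12, -0.33, 0, -0.16], [0.18, -0.5, 0, -0.24], [0.25, -0.67, 0, -0.32], [0.3, -0.83, 0, -0.4]])

```text
clock: 13.08
position: [0.6124, 0.1186, 0.1447]
orientation: [0.933, 0.361, 0.001, 0.0]
ft_force: [-0.1, -0.2, 0.7]
finger_gap: 0.002
grasp_force: 0.0
```

Call:
servo_tool(deltas=[[0, 0, 0, -0.08], [0, 0, 0, -0.16], [0, 0, 0, -0.24], [0, 0, 0, -0.32], [0, 0, 0, -0.4]])

```text
clock: 13.5
position: [0.6117, 0.1173, 0.1443]
orientation: [0.777, 0.63, 0.001, 0.0]
ft_force: [-0.4, -1.2, -0.3]
finger_gap: 0.001
grasp_force: 0.0
```

```bash
python3 mv.py -.07 .108 .145 1.5708; python3 - <<'E'
from ov import *
P=(.6914,.0165,.1014,.13); w=W(P,(-.042,-.016,0))
overlay(P,(w[0],w[1],.1014),"pics/ov3.png")
E
```

```text
now clamp [-0.0691  0.1083  0.1443] tool yaw-clamp 1.262 F [-0.4 -1.2 -0.3] t 13.5
to [0.61082712 0.11685941 0.145     ] delta [-0.004 -0.005 -0.005] turn -0.197
```

View pics/ov3.png

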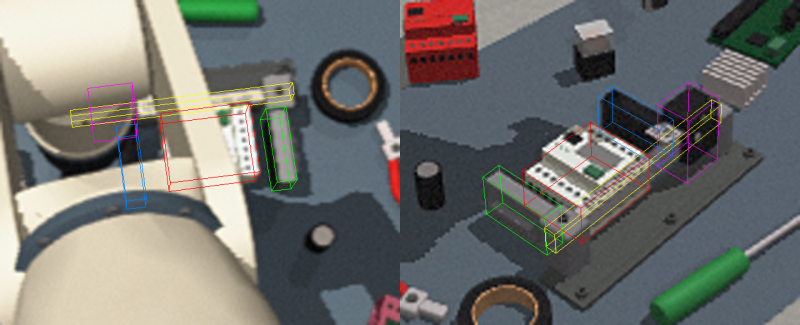

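The controller sits square against the bar between the jaws, as modelled. I'll lower the fingers behind the jaw arm and push it shut.

Call:
servo_tool(deltas=[[0, 0, 0.1, -0.08], [0, 0, 0.2, -0.16], [0, 0, 0.4, -0.197], [0, 0, 0.6, -0.197], [0, 0, 0.72, -0.197]])

```text
clock: 14.02
position: [0.6102, 0.1168, 0.0337]
orientation: [0.674, 0.738, -0.0, -0.0]
ft_force: [-0.0, 0.8, -0.2]
finger_gap: -0.0
grasp_force: 0.0
```

Call:
servo_tool(deltas=[[-0.03, 0, 0, 0], [-0.06, 0, 0, 0], [-0.09, 0, 0, 0], [-0.12, 0, 0, 0], [-0.15, 0, 0, 0]])

```text
clock: 14.43
position: [0.6144, 0.0944, 0.0378]
orientation: [0.673, 0.74, 0.001, 0.001]
ft_force: [-1.0, 8.6, 2.4]
finger_gap: -0.004
grasp_force: 3.9
```

```bash
python3 mv.py -.07 .046 .036 1.5708
```

```text
now clamp [-0.0687  0.0853  0.0378] tool yaw-clamp 1.563 F [-1.   8.6  2.4] t 14.4333
to [0.61710315 0.05517787 0.036     ] delta [-0.262 -0.006  0.012] turn -0.005
```

Call:
servo_tool(deltas=[[-0.025, 0, 0, 0], [-0.05, 0, 0, 0], [-0.075, 0, 0, 0], [-0.1, 0, 0, 0], [-0.125, 0, 0, 0]])

```text
clock: 14.85
position: [0.6162, 0.0765, 0.0377]
orientation: [0.673, 0.74, 0.002, 0.001]
ft_force: [0.2, 6.2, 3.0]
finger_gap: 0.002
grasp_force: 3.5
```

Call:
servo_tool(deltas=[[-0.025, 0, 0, 0], [-0.05, 0, 0, 0], [-0.075, 0, 0, 0], [-0.095, 0, 0, 0], [-0.11, 0, 0, 0]])

```text
clock: 15.27
position: [0.6178, 0.0604, 0.0377]
orientation: [0.673, 0.74, 0.002, 0.001]
ft_force: [0.1, 9.2, 2.1]
finger_gap: -0.002
grasp_force: 4.8
```

```bash
python3 mv.py -.07 .046 .036 1.5708
```

```text
now clamp [-0.0688  0.0511  0.0377] tool yaw-clamp 1.563 F [0.1 9.2 2.1] t 15.2667
to [0.61710315 0.05517787 0.036     ] delta [-0.034 -0.008  0.011] turn -0.005
```

Call:
servo_tool(deltas=[[-0.01, 0, 0, 0], [-0.02, 0, 0, 0], [-0.03, 0, 0, 0], [-0.04, 0, 0, 0], [-0.04, 0, 0, 0]])

```text
clock: 15.68
position: [0.6183, 0.0561, 0.0378]
orientation: [0.673, 0.739, 0.003, -0.0]
ft_force: [-0.8, 18.2, 3.0]
finger_gap: -0.002
grasp_force: 9.0
```

Call:
servo_tool(deltas=[[-0.008, 0, 0, 0], [-0.016, 0, 0, 0], [-0.024, 0, 0, 0], [-0.024, 0, 0, 0]])

```text
clock: 16.02
position: [0.6183, 0.0558, 0.0378]
orientation: [0.674, 0.739, 0.004, -0.002]
ft_force: [-2.9, 37.4, 3.7]
finger_gap: -0.001
grasp_force: 18.9
```

```bash
python3 mv.py -.07 .046 .036 1.5708
```

```text
now clamp [-0.0687  0.0465  0.0378] tool yaw-clamp 1.561 F [-2.9 37.4  3.7] t 16.0167
to [0.61710315 0.05517787 0.036     ] delta [-0.004 -0.009  0.012] turn -0.006
```

Call:
servo_tool(deltas=[[-0.01, 0, 0, 0], [-0.02, 0, 0, 0], [-0.02, 0, 0, 0]])

```text
clock: 16.27
position: [0.6183, 0.0557, 0.0378]
orientation: [0.674, 0.739, 0.005, -0.003]
ft_force: [-3.8, 54.9, 3.4]
finger_gap: 0.002
grasp_force: 27.3
```

Call:
servo_tool(deltas=[[0.06, 0, 0, 0], [0.12, 0, 0, 0], [0.2, 0, 0, 0], [0.25, 0, -0.2, 0], [0.25, 0, -0.5, 0]])

```text
clock: 16.68
position: [0.6111, 0.0849, 0.1053]
orientation: [0.673, 0.74, -0.003, -0.002]
ft_force: [1.5, 0.2, 0.5]
finger_gap: 0.002
grasp_force: 0.0
```

Call:
servo_tool(deltas=[[-0.1, -0.2, -0.2, 0], [0, -0.4, -0.3, 0], [0, -0.6, -0.4, 0], [0, -0.8, -0.4, 0], [0, -1, -0.4, 0]])

```text
clock: 17.1
position: [0.4641, 0.0697, 0.1691]
orientation: [0.673, 0.74, 0.001, 0.001]
ft_force: [0.0, 0.3, 0.0]
finger_gap: -0.002
grasp_force: 0.0
```

Call:
servo_tool(deltas=[[0.2, -0.2, 0, 0], [0.4, -0.4, 0, 0], [0.6, -0.5, 0, 0], [0.8, -0.6, 0, 0], [1, -0.6, 0, 0]])

```text
clock: 17.52
position: [0.3578, 0.2107, 0.168]
orientation: [0.673, 0.74, -0.001, -0.0]
ft_force: [0.5, 0.1, 0.1]
finger_gap: 0.001
grasp_force: 0.0
```

```bash
python3 - <<'E'
from ov import *
P=(.6914,.0165,.1014,.09); w=W(P,(-.042,-.030,0))
overlay(P,(w[0],w[1],.1014),"pics/ov4.png"); print(readout.state()["position"],readout.state()["clock"])
E
```

```text
[0.36075135 0.21378556 0.16858381] 17.6167
```

View pics/ov4.png

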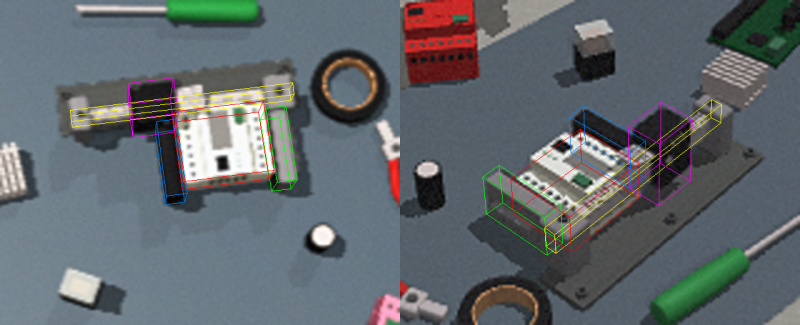

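The jaw, controller and fixed jaw match the fully clamped model: the opening is about 90 mm, the controller is against the bar, and the other parts haven't moved. I'll hand it in.

```bash
python3 -c "
from plant import order; print(order.sign_off())"
```

```text
the job is handed in; nothing more can be done
None
```

I opened the jaw to its stop with the lever held down, slid the white controller in against the bar and pushed the jaw shut on it. I handed the job in at about 17.6 s; the last picture shows it held between both jaws, and the nearby loose parts look undisturbed.

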